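# Hold the scrap caddy open by its lever and ease the lid shut

## Task

Press the lever of the green-lidded scrap caddy down as far as it goes so that its lid stands fully open, and keep it open for about three seconds so that I can drop my peelings in. Then ease the lever up again slowly, over two seconds or so, so that the lid closes gently without slamming, and let go. Work only by pressing the lever with the fingers and do not touch the green lid; leave the grey-lidded caddy shut, and do not pick up or push away the salt shaker, the green mug, the apple or the lemon.

Things in the scene. Friction and masses are not known exactly. Their poses are not given: they have to be found in the camera images.
- green_caddy: white caddy with a green lid, 130 mm deep x 150 mm wide x 145 mm high (157 mm with the lid), on a wooden riser 4 to 60 mm high, all fastened to the worktop. Origin under the caddy's centre, on top of the riser; x axis points from the front (lever side) to the hinge side, z up. The lever's pad sticks out on the -x side, its centre 158 mm from the origin
- green_pad (a point): top face of the green lever's ribbed pad, mid-width: the outer end of a green paddle 90 mm wide x 10 mm thick, too broad to pinch, that comes out of the caddy's front wall; its outer edge is 20 mm farther out. At rest the point is 122 mm above the caddy's underside (74 mm when pressed) and 93 mm out from the wall. It moves with the lever. At rest its z axis is up, its x axis points to the caddy
- green_lever (a joint): green lever, rad: 0 = pad up (rest), 0.34 = pressed down to its stop. The pad swings about a level axis 140 mm from the pad's centre, towards the caddy, so the pad sinks about 48 mm, nearly straight down (under 4 mm sideways). A spring and the lid's weight push the pad up with some 3 to 6 N all the way; at the stop it is rigid
- green_lid (a joint): hinge of the green lid, rad: 0 = shut, 1.15 = fully open (the stop), growing as the lid rises about its far edge. Geared to the lever: lid angle = 3.38 x lever angle. Nothing keeps it open: without a finger on the lever it falls shut in a fraction of a second and slams
- grey_caddy: white caddy with a grey lid, 130 mm deep x 150 mm wide x 145 mm high (157 mm with the lid), on a wooden riser 4 to 60 mm high, all fastened to the worktop. Origin under the caddy's centre, on top of the riser; x axis points from the front (lever side) to the hinge side, z up. The lever's pad sticks out on the -x side, its centre 158 mm from the origin
- grey_pad (a point): top face of the grey lever's ribbed pad, mid-width: the outer end of a grey paddle 90 mm wide x 10 mm thick, too broad to pinch, that comes out of the caddy's front wall; its outer edge is 20 mm farther out. At rest the point is 122 mm above the caddy's underside (74 mm when pressed) and 93 mm out from the wall. It moves with the lever. At rest its z axis is up, its x axis points to the caddy
- grey_lever (a joint): grey lever, rad: 0 = pad up (rest), 0.34 = pressed down to its stop. The pad swings about a level axis 140 mm from the pad's centre, towards the caddy, so the pad sinks about 48 mm, nearly straight down (under 4 mm sideways). A spring and the lid's weight push the pad up with some 3 to 6 N all the way; at the stop it is rigid
- grey_lid (a joint): hinge of the grey lid, rad: 0 = shut, 1.15 = fully open (the stop), growing as the lid rises about its far edge. Geared to the lever: lid angle = 3.38 x lever angle. Nothing keeps it open: without a finger on the lever it falls shut in a fraction of a second and slams
- green_arm: the green caddy's lever as a solid: 90 mm wide green plastic paddle with the ribbed pad at its outer end; origin on the pivot axis inside the caddy
- green_cover: the green lid as a solid: green plate 138 x 158 x 10 mm over the whole caddy, its top 157 mm above the caddy's underside when shut; origin on the hinge axis at its far edge. When open its front edge stands about 275 mm above the caddy's underside, over the hinge side
- salt_shaker: glass salt shaker, 44 mm across, 90 mm high, standing between the caddies; origin under its centre
- green_mug: small green mug, 65 mm across (94 mm with handle), 52 mm high, standing in front between the two levers; origin under its centre
- apple: red apple, 77 mm across, 73 mm high, at the left; origin under its centre
- lemon: lemon, 83 x 58 x 58 mm, lying on the wooden board at the right; origin under its centre

How it is judged (in metres and radians):
On the way, in this order (a step that is already met when the one before it is completed fails the run):
1. the green lid is held fully open (over 1.05 rad) for two seconds by a finger on its lever (value of joint green_lid above 1.05 rad and contact force between the fingers and green_arm above 0.5 N), for 2 s.
2. the green lid is shut again (value of joint green_lid below 0.05 rad), for 0.2 s.
At the end, for the whole second after the job is handed in: After the lid was held fully open for at least two seconds, both lids are shut (within 0.05 rad), the green lever is back up (within 0.02 rad), and the salt shaker, green mug, apple and lemon are within 30 mm of where they stood (value of joint each of green_lid, grey_lid below 0.05 rad and value of joint green_lever below 0.02 rad and distance of each of salt_shaker, green_mug, apple, lemon from where it was at the start of the episode below 0.03 m); the robot touches nothing.
It fails at once if the green lid slams: it falls faster than 2.5 rad/s while 0.12 to 0.35 rad from shut (a drop of the last 0.12 rad is forgiven) (value of joint green_lid between 0.12 and 0.35 rad and velocity of joint green_lid below -2.5 rad/s).
It fails at once if the robot touches the green lid itself (contact force between any of the fingers, the arm and green_cover above 1 N).
It fails at once if the grey-lidded caddy is opened (value of joint grey_lid above 0.15 rad).
It fails at once if the salt shaker, green mug, apple or lemon is pushed, lifted or carried off (over 30 mm) (distance of any of salt_shaker, green_mug, apple, lemon from where it was at the start of the episode above 0.03 m).
It also fails if it takes over 48 s, if anything falls off the work surface, if the arm or the gripper's body presses on something with over 40 N, if the wrist force passes 120 N, or if a joint passes its speed limit or range.

## Robot

A 6-joint arm with a two-finger parallel gripper is mounted at the origin on the work surface; the furniture and walls round the work are solid. World frame = base frame: x ahead of the robot, y to its left, z up, the work surface at z = 0. Lengths are in mm, angles in rad, forces in N, time in s.
With the tool pointing down it reaches from about 400 to 925 mm from the base axis. Payload 12.5 kg.
Tool frame: the origin (TCP) lies on the centre line of the jaws, within the pads' length; the fingertips stand 19 mm ahead of it and the grasp point (between the pads) is the TCP; y points along the fingers, x is the direction in which the jaws open and shut, and the axes are right-handed (so a half turn about y gives the same grasp; the last joint's range is limited). The gripper opens to 95 mm and grips with 3 to 60 N. Pads are 20 mm wide; open, the fingers measure 119 mm over their backs; the gripper's body (75 mm by 180 mm) begins 59 mm behind the grasp point.
Start: joints at [-1.412, 0.491, 1.559, -0, 1.092, -0.106], TCP at [163.595, -603.226, 233.661] pointing down, gripper open.
Joint ranges: [-3.1, 3.1], [-0.84, 2.19], [0.05, 2.79], [-1.13, 4.28], [0.06, 2.93], [-2.69, 2.69]. Speed limits (rad/s): [2.22, 2.22, 2.79, 3.14, 3.14, 3.14].

## Interface

Orientations are given as [roll, pitch, yaw] about the fixed x, y, z axes, in that order (R = Rz(yaw) Ry(pitch) Rx(roll)).
In Python, from cell import env gives the robot as it stands. The module is installed in compiled form; this text tells all that it offers.
- The arm moves only by the tool move_arm, never from a script. Its argument "rows" is a list of rows, each an object of numbers: "tx", "ty", "tz": the shift along the tool's x, y, z in cm; "rx", "ry", "rz": the turn, a rotation vector about the tool's x, y, z in rad; "grip": the opening in per cent of the stroke, from 0 (shut) to 100 (fully open). In form: [{"tx": .., "ty": .., "tz": .., "rx": .., "ry": .., "rz": .., "grip": ..}, ...]. A call has 1 to 10 rows; each row shifts and turns the commanded pose from where the row before left it, along the tool's axes as they then stand; what a row does not reach is not made up. A row lasts 1/12 s, in which the tool goes at most 41.7 mm and 7.16 degrees, less where a joint would pass 70% of its speed; a pose out of reach is approached as far as the arm can. A call is refused whole if a number of a shift passes 4.17 or a number of a turn 0.125, either way. A call with a gripper value outside its range is refused whole. The fingers move at their own pace and stop on an object; the grip force is fixed at half the most. Time passes only in rows, so rows that do not move let the fingers close. It gives the time, the measured TCP pose, the force and the opening at its end, in the units of the state.
- env.state(): the state, without advancing time (a new reading comes with each control period).
- env.read_camera(name): name is "side" or "top" or "wrist"; returns (picture, depth): 400x640x3 uint8, blue, green, red; 400x640 float32, mm along the optical axis (not along the pixel's ray), 0 where there is no reading.
- env.calibration(name): a dict with "vertical_fov" (degrees; the focal length in pixels is half the picture's height over the tangent of half this angle, whatever the lens; pixels are square), "cx", "cy" (the principal point, pixels), "eye" and "rotation" of the camera in the world. Camera axes: x right, y up, looking along -z (the intrinsics and any distortion apply to the point x, -y, -z); pixel columns grow to the right and rows downward; lengths in mm; the calibration is good to about 2 mm. A picture is of the moment at which its call begins: read the wrist's pose just before it. calibration takes no time and is no camera call; for the wrist camera it gives the pose at the moment of the call.
- env.job_done(): hands the job in, once; it reports no verdict.
The state is a dict: "t": time; "joints": joint angles; "qvel": joint speeds; "tau": joint torques, N m; "eef_pos": TCP position; "tcp_rot": TCP orientation; "ft_force": force on the tool from outside, world axes, zero at the start; "moment": the same for the moment, N m; "opening": opening from 0.0 (shut) to 1.0 (fully open).
Only numpy, scipy, OpenCV 4.12 (cv2) and the standard library are available. Lean on these libraries where they do the work, as an engineer would, in place of code of your own. Each camera call takes 0.05 s, during which the arm holds its last target.

## Working session

There is one attempt and no reset: what is moved stays moved. The work goes in short steps, Python scripts to look and compute and a tool call to move; the robot and the scene stay as the last step left them, time stands still between calls to the robot, and variables do not carry over. Pictures are saved under pics/ and viewed, and the job is handed in when it is done.

Besides the shell and the picture viewer there is one more tool, called after "Request:" as name([rows], argument=value, ...), one row to a line, values as JSON. move_arm: Moves the arm, as the interface text tells. Its arguments: {"type":"object","properties":{"rows":{"type":"array"}},"required":["rows"]}

```bash
mkdir -p pics
python3 - <<'E'
from cell import env
import cv2,numpy as np
s=env.state();print(s)
for n in("side","top"):
    p,d=env.read_camera(n);cv2.imwrite(f"pics/{n}0.png",p);np.save(f"{n}0.npy",d);print(n,env.calibration(n),(d>0).mean())
E
```

```text
{'t': 0.0, 'joints': array([-1.41159758e+00,  4.91557873e-01,  1.55945915e+00, -5.46159025e-06,
        1.09166455e+00, -1.05593867e-01]), 'qvel': array([ 9.03431283e-04,  5.39483371e-04, -6.36995952e-04, -1.74986401e-03,
        8.27629530e-04, -1.34673452e-05]), 'tau': array([ 3.71142247e-03, -6.12636638e+01, -2.58177102e+01,  6.93826843e-02,
        4.82260936e-02, -6.53404823e-05]), 'eef_pos': array([ 163.55774731, -602.99280929,  233.05943651]), 'tcp_rot': array([-1.57068637e+00,  1.08336470e-03, -1.30600113e+00]), 'ft_force': array([1.11334118, 0.3232214 , 0.40492215]), 'moment': array([-0.04895109,  0.01073079,  0.00216742]), 'opening': 1.0002256428829457}
side {'vertical_fov': 52.30367708773907, 'cx': 324.8295562487853, 'cy': 203.61575662170605, 'eye': array([  501.36689393, -1133.69641001,  1055.49191714]), 'rotation': array([ 0.87993801,  0.00315952, -0.02901202])} 0.98887890625
top {'vertical_fov': 52.02116164820845, 'cx': 314.9193550284185, 'cy': 197.6034768333861, 'eye': array([ 396.83287613,  -59.80608365, 1557.31493299]), 'rotation': array([ 0.1041914 ,  0.00717469, -1.55937606])} 0.99595703125
```

View pics/side0.png

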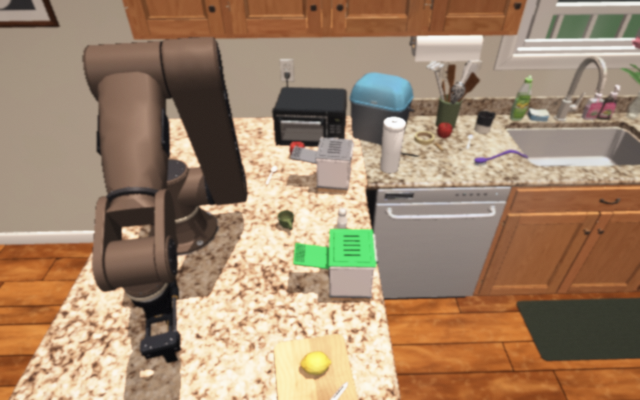

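View pics/top0.png

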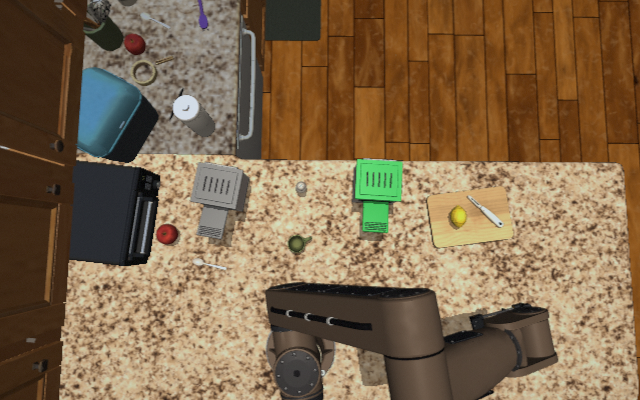

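Side view: green lid about (352,247), its paddle (311,255), mug (286,218). Top view: green lid (379,180), paddle (375,218), mug (297,243), lemon (458,216).

```bash
cat > h.py <<'E'
from cell import env
import cv2,numpy as np
from scipy.spatial.transform import Rotation as Ro
def pts(cal,us,vs,z=None,d=None):
    f=200/np.tan(np.radians(cal['vertical_fov']/2))
    r=cal['rotation'];R=Ro.from_euler('xyz',r).as_matrix() if np.shape(r)==(3,) else r
    us=np.asarray(us,float);vs=np.asarray(vs,float)
    ray=np.stack([(us-cal['cx'])/f,-(vs-cal['cy'])/f,-np.ones_like(us)],-1)@R.T
    k=d if d is not None else (z-cal['eye'][2])/ray[...,2]
    return cal['eye']+ray*np.asarray(k)[...,None]
E
python3 - <<'E'
from h import *
for n in("side","top"):
    c=env.calibration(n);p=cv2.imread(f"pics/{n}0.png");d=np.load(f"{n}0.npy")
    h=cv2.cvtColor(p,cv2.COLOR_BGR2HSV)
    m=cv2.inRange(h,(50,150,80),(75,255,255))
    k,lab,st,ce=cv2.connectedComponentsWithStats(m)
    i=1+np.argmax(st[1:,4]);print(n,st[i],ce[i])
    v,u=np.nonzero(lab==i);P=pts(c,u,v,d=d[v,u])
    for nm,(a,b) in dict(lid=(207,230),pad=(160,195)).items():
        s=(P[:,2]>a)&(P[:,2]<b);Q=P[s]
        r=cv2.minAreaRect(Q[:,:2].astype(np.float32));print(nm,s.sum(),Q.mean(0).round(1),np.percentile(Q[:,2],[5,50,95]).round(1),r)
    # pad far edge corners
    print(np.histogram(P[:,2],bins=range(100,260,10)))
E
```

```text
side [342 234  20  24 226] [352.76106195 244.88938053]<stdin>:11: RuntimeWarning: Mean of empty slice.
  ret = um.true_divide(
Traceback (most recent call last):
IndexError: index -1 is out of bounds for axis 0 with size 0
```

Run:
```python
from h import *
for n in("side","top"):
    c=env.calibration(n);p=cv2.imread(f"pics/{n}0.png");d=np.load(f"{n}0.npy")
    h=cv2.cvtColor(p,cv2.COLOR_BGR2HSV)
    m=cv2.inRange(h,(48,150,60),(80,255,255));m=cv2.morphologyEx(m,cv2.MORPH_CLOSE,np.ones((3,3)))
    k,lab,st,ce=cv2.connectedComponentsWithStats(m)
    i=1+np.argmax(st[1:,4]);print(n,st[i],ce[i])
    v,u=np.nonzero(lab==i);P=pts(c,u,v,d=d[v,u])
    print(np.histogram(P[:,2],bins=range(80,260,10)))
    hh=np.percentile(P[:,2],80)
    for nm,s in dict(lid=P[:,2]>hh-12,pad=(P[:,2]<hh-20)&(P[:,2]>hh-45)).items():
        Q=P[s]
        r=cv2.minAreaRect(Q[:,:2].astype(np.float32));print(nm,s.sum(),Q.mean(0).round(1),np.percentile(Q[:,2],[5,50,95]).round(1),r)
        print(u[s].min(),u[s].max(),v[s].min(),v[s].max())
```

```text
side [342 234  20  24 351] [352.00569801 245.5982906 ]
(array([  0,   0,   0,   0,   0,   0,   0,   0,   9, 340,   0,   0,   0,
         0,   0,   0,   0]), array([ 80,  90, 100, 110, 120, 130, 140, 150, 160, 170, 180, 190, 200,
       210, 220, 230, 240, 250]))
lid 351 [ 605.2 -273.5  178.8] [170.8 173.8 176.6] ((569.408447265625, -674.5781860351562), (926.4678955078125, 57.740360260009766), 85.13634490966797)
342 361 234 257<stdin>:13: RuntimeWarning: Mean of empty slice.
  ret = um.true_divide(
Traceback (most recent call last):
IndexError: index -1 is out of bounds for axis 0 with size 0
```

Run:
```python
from h import *
for n,win in(("side",(285,220,385,280)),("top",(345,145,415,240))):
    c=env.calibration(n);p=cv2.imread(f"pics/{n}0.png");d=np.load(f"{n}0.npy")
    h=cv2.cvtColor(p,cv2.COLOR_BGR2HSV);print(n,h[247,365] if n=="side" else h[165,379])
    m=cv2.inRange(h,(40,120,90),(85,255,255));w=np.zeros_like(m);w[win[1]:win[3],win[0]:win[2]]=1;m=m*w
    v,u=np.nonzero(m);P=pts(c,u,v,d=d[v,u]);ok=(P[:,2]>60)&(P[:,2]<260);P=P[ok];u=u[ok];v=v[ok]
    hi,e=np.histogram(P[:,2],bins=range(80,260,6));print({int(b):int(a) for a,b in zip(hi,e) if a})
    hh=np.percentile(P[:,2],80)
    for nm,s in dict(lid=P[:,2]>hh-12,pad=(P[:,2]<hh-20)&(P[:,2]>hh-48)).items():
        if s.sum()<20: continue
        Q=P[s];r=cv2.minAreaRect(Q[:,:2].astype(np.float32))
        print(nm,s.sum(),Q.mean(0).round(1),np.percentile(Q[:,2],[5,50,95]).round(1),cv2.boxPoints(r).round().tolist(),r[1:])
    cv2.imwrite(f"pics/{n}m.png",cv2.resize(np.hstack([p[win[1]:win[3],win[0]:win[2]],cv2.cvtColor(m*255,cv2.COLOR_GRAY2BGR)[win[1]:win[3],win[0]:win[2]]]),None,fx=4,fy=4,interpolation=0))
```

```text
side [ 65 147 231]
{116: 25, 122: 175, 128: 221, 134: 199, 140: 38, 164: 300, 170: 1196, 176: 83}
lid 1579 [ 602.  -276.7  172.5] [168.1 172.8 176.1] [[530.0, -343.0], [667.0, -350.0], [676.0, -195.0], [538.0, -187.0]] ((155.68080139160156, 137.4344940185547), 86.85767364501953)
pad 526 [ 472.4 -265.9  133.3] [127.  133.3 140.6] [[430.0, -306.0], [529.0, -310.0], [532.0, -224.0], [433.0, -220.0]] ((86.10540008544922, 99.30590057373047), 87.95092010498047)
top [ 65 148 210]
{110: 4, 116: 55, 122: 205, 128: 240, 134: 196, 140: 38, 146: 2, 152: 1, 158: 27, 164: 559, 170: 988, 176: 162, 182: 3}
lid 1735 [ 604.7 -263.1  171.4] [165.8 171.5 177. ] [[534.0, -339.0], [671.0, -346.0], [678.0, -189.0], [541.0, -183.0]] ((156.82749938964844, 137.49227905273438), 87.38377380371094)
pad 594 [ 474.5 -257.1  132.7] [126.2 132.5 140.5] [[428.0, -299.0], [533.0, -301.0], [535.0, -213.0], [430.0, -211.0]] ((87.68344116210938, 104.88048553466797), 88.61299896240234)
```

View pics/topm.png

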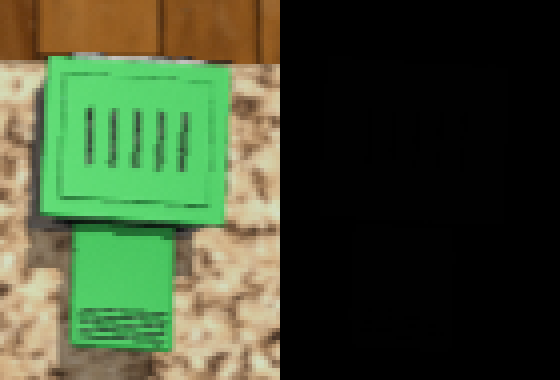

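Request:
move_arm([
  {"tx": -1.0,"tz": 1.4,"grip": 0},
  {"tx": -1.7,"tz": 2.4,"grip": 0},
  {"tx": -1.7,"tz": 2.4,"grip": 0},
  {"tx": -1.7,"tz": 2.4,"grip": 0},
  {"tx": -1.7,"tz": 2.4,"grip": 0},
  {"tx": -1.7,"tz": 2.4,"grip": 0},
  {"tx": -1.7,"tz": 2.4,"grip": 0},
  {"tx": -1.7,"tz": 2.4,"grip": 0},
  {"tx": -1.7,"tz": 2.4,"grip": 0},
  {"tx": -1.7,"tz": 2.4,"grip": 0},
])

```text
validation failed for argument at $.ro...
```

Request:
move_arm([
  {"tx": -1.7,"tz": 2.4,"grip": 0},
  {"tx": -1.7,"tz": 2.4,"grip": 0},
  {"tx": -1.7,"tz": 2.4,"grip": 0},
  {"tx": -1.7,"tz": 2.4,"grip": 0},
  {"tx": -1.7,"tz": 2.4,"grip": 0},
  {"ry": 0.1,"grip": 0},
  {"ry": 0.1,"grip": 0},
  {"ry": 0.09,"grip": 0},
  {"grip": 0},
  {"grip": 0},
])

```text
validation failed for argument at $.ro...
```

Run:
```python
from h import *
s=env.state();print(s['t'],s['eef_pos'],s['tcp_rot'],s['opening'],s['ft_force'])
for n in("side","wrist"):
    c=env.calibration(n);p,d=env.read_camera(n);cv2.imwrite(f"pics/{n}1.png",p);np.save(f"{n}1.npy",d)
    h=cv2.cvtColor(p,cv2.COLOR_BGR2HSV);m=cv2.inRange(h,(40,120,60),(85,255,255))
    v,u=np.nonzero(m);P=pts(c,u,v,d=d[v,u]);ok=(P[:,2]>100)&(P[:,2]<190)&(P[:,0]>410)&(P[:,0]<690)&(abs(P[:,1]+260)<100);P=P[ok]
    for x in range(420,540,10):
        Q=P[(P[:,0]>x)&(P[:,0]<x+10)]
        if len(Q)>5:print(n,x,Q[:,1].min().round(),Q[:,1].max().round(),Q[:,2].mean().round(1),len(Q))
```

```text
0.1 [ 163.55941358 -603.02532814  233.15336946] [-1.57067990e+00  9.24674434e-04 -1.30600621e+00] 0.9990667779344207 [ 0.27560124  0.02023036 -0.58723507]
side 430 -302.0 -224.0 139.3 55
side 440 -303.0 -219.0 137.8 65
side 450 -303.0 -223.0 136.4 74
side 460 -303.0 -222.0 134.3 59
side 470 -303.0 -223.0 132.2 59
side 480 -306.0 -223.0 131.0 64
side 490 -304.0 -226.0 129.0 73
side 500 -308.0 -226.0 127.1 59
side 510 -309.0 -225.0 125.4 60
side 520 -306.0 -225.0 123.7 67
side 530 -342.0 -225.0 156.6 74
```

View pics/wrist1.png

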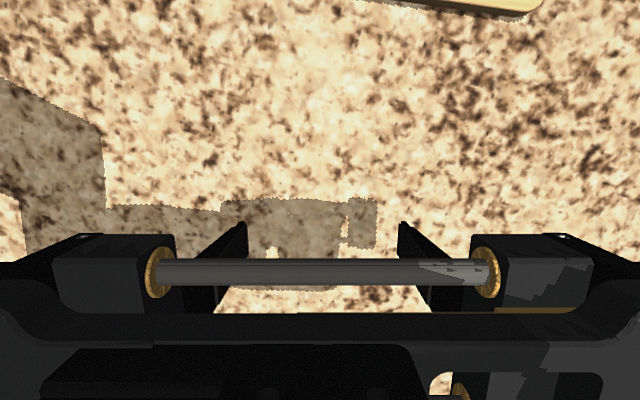

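View pics/side1.png

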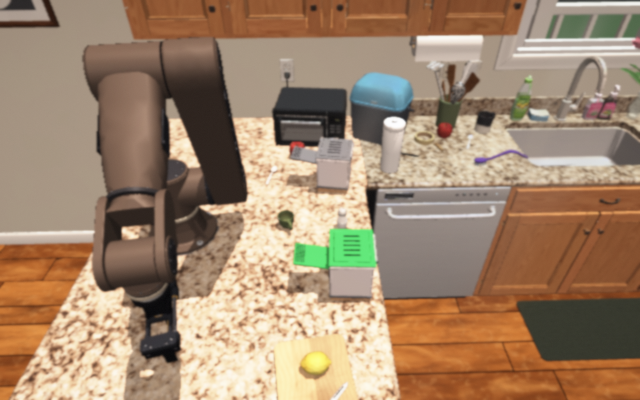

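The arm has not moved, because rows need every field. The wrist view shows bare worktop with the board's edge at the top (500,5). In the side view, the pad top at x≈450 is at z≈137, spanning y from -303 to -222.

Request:
move_arm([
  {"tx": -1.0,"ty": 0,"tz": 1.4,"rx": 0,"ry": 0,"rz": 0,"grip": 0},
  {"tx": -1.7,"ty": 0,"tz": 2.4,"rx": 0,"ry": 0,"rz": 0,"grip": 0},
  {"tx": -1.7,"ty": 0,"tz": 2.4,"rx": 0,"ry": 0,"rz": 0,"grip": 0},
  {"tx": -1.7,"ty": 0,"tz": 2.4,"rx": 0,"ry": 0,"rz": 0,"grip": 0},
  {"tx": -1.7,"ty": 0,"tz": 2.4,"rx": 0,"ry": 0,"rz": 0,"grip": 0},
  {"tx": -1.7,"ty": 0,"tz": 2.4,"rx": 0,"ry": 0,"rz": 0,"grip": 0},
  {"tx": -1.7,"ty": 0,"tz": 2.4,"rx": 0,"ry": 0,"rz": 0,"grip": 0},
  {"tx": -1.7,"ty": 0,"tz": 2.4,"rx": 0,"ry": 0,"rz": 0,"grip": 0},
  {"tx": -1.7,"ty": 0,"tz": 2.4,"rx": 0,"ry": 0,"rz": 0,"grip": 0},
  {"tx": -1.7,"ty": 0,"tz": 2.4,"rx": 0,"ry": 0,"rz": 0,"grip": 0},
])

```text
t: 1.03
eef_pos: [343.6, -384.5, 233.6]
tcp_rot: [-1.571, -0.0, -1.306]
ft_force: [0.5, -0.4, -0.8]
opening: 0.355
```

Request:
move_arm([
  {"tx": -1.7,"ty": 0,"tz": 2.5,"rx": 0,"ry": 0,"rz": 0,"grip": 0},
  {"tx": -1.7,"ty": 0,"tz": 2.5,"rx": 0,"ry": 0,"rz": 0,"grip": 0},
  {"tx": -1.7,"ty": 0,"tz": 2.5,"rx": 0,"ry": 0,"rz": 0,"grip": 0},
  {"tx": -1.7,"ty": 0,"tz": 2.5,"rx": 0,"ry": 0,"rz": 0,"grip": 0},
  {"tx": -1.5,"ty": 0,"tz": 2.2,"rx": 0,"ry": 0,"rz": 0,"grip": 0},
  {"tx": -0.9,"ty": 0,"tz": 1.3,"rx": 0,"ry": 0,"rz": 0,"grip": 0},
  {"tx": 0,"ty": 0,"tz": 0,"rx": 0,"ry": 0.1,"rz": 0,"grip": 0},
  {"tx": 0,"ty": 0,"tz": 0,"rx": 0,"ry": 0.1,"rz": 0,"grip": 0},
  {"tx": 0,"ty": 0,"tz": 0,"rx": 0,"ry": 0.1,"rz": 0,"grip": 0},
  {"tx": 0,"ty": 0,"tz": 0,"rx": 0,"ry": 0,"rz": 0,"grip": 0},
])

```text
t: 1.87
eef_pos: [449.2, -261.4, 233.6]
tcp_rot: [-1.571, -0.0, -1.61]
ft_force: [0.2, 0.4, -0.6]
opening: 0.004
```

Run:
```python
from h import *
s=env.state();print(s['t'],s['eef_pos'],s['tcp_rot'],s['opening'],s['ft_force'])
for n in("side","wrist"):
    c=env.calibration(n);p,d=env.read_camera(n);cv2.imwrite(f"pics/{n}2.png",p)
    h=cv2.cvtColor(p,cv2.COLOR_BGR2HSV);m=cv2.inRange(h,(40,120,60),(85,255,255))
    v,u=np.nonzero(m);P=pts(c,u,v,d=d[v,u]);ok=(P[:,2]>100)&(P[:,2]<190)&(P[:,0]>410)&(P[:,0]<690)&(abs(P[:,1]+260)<100);P=P[ok]
    for x in range(420,540,10):
        Q=P[(P[:,0]>x)&(P[:,0]<x+10)]
        if len(Q)>5:print(n,x,Q[:,1].min().round(),Q[:,1].max().round(),Q[:,2].mean().round(1),len(Q))
```

```text
1.8667 [ 449.20945842 -261.40094045  233.55675135] [-1.57090163e+00 -1.11441886e-05 -1.61009397e+00] 0.003969943037772159 [ 0.18649171  0.40075532 -0.62923529]
side 430 -304.0 -226.0 139.3 49
side 440 -303.0 -224.0 138.1 64
side 450 -305.0 -223.0 136.5 75
side 460 -305.0 -223.0 134.5 59
side 470 -305.0 -225.0 132.7 60
side 480 -306.0 -223.0 130.8 65
side 490 -305.0 -224.0 128.8 75
side 500 -306.0 -224.0 127.2 60
side 510 -307.0 -226.0 125.3 62
side 520 -308.0 -223.0 123.5 67
side 530 -342.0 -228.0 157.3 77
wrist 420 -299.0 -224.0 138.1 55
wrist 430 -301.0 -213.0 138.2 773
wrist 440 -302.0 -213.0 136.8 808
wrist 450 -302.0 -214.0 135.0 848
wrist 460 -302.0 -214.0 133.2 1019
wrist 470 -302.0 -215.0 131.6 1106
wrist 480 -304.0 -215.0 129.8 1130
wrist 490 -304.0 -216.0 128.1 1134
wrist 500 -305.0 -216.0 126.4 1145
wrist 510 -305.0 -216.0 124.7 1157
wrist 520 -305.0 -217.0 122.9 1168
wrist 530 -340.0 -201.0 149.5 1996
```

View pics/wrist2.png

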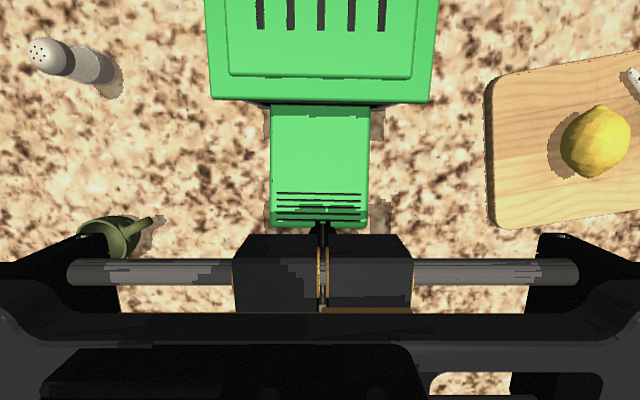

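View pics/side2.png

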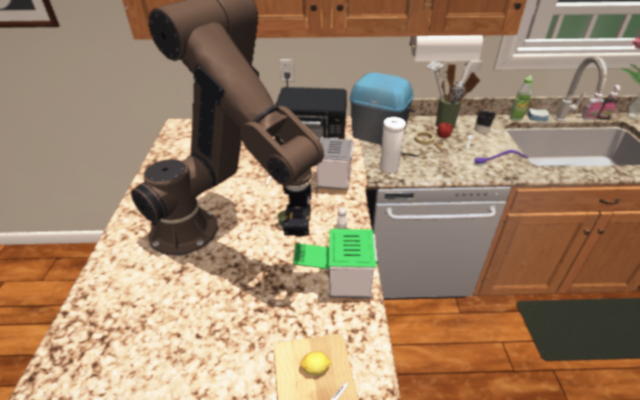

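Wrist view: fingertips at (321,228) over the pad's outer end, which spans columns 270–368, with the lid's edge at row 100. Mug at (120,235), clear of the fingers.

Run:
```python
from h import *
print(env.calibration("wrist"))
```

```text
{'vertical_fov': 70.02750995274131, 'cx': 322.3141849265335, 'cy': 199.22069323693776, 'eye': array([ 517.74714854, -263.21013817,  384.16382644]), 'rotation': array([-2.47139178e-01, -7.73343322e-04, -1.60213921e+00])}
```

Request:
move_arm([
  {"tx": 0,"ty": 1.5,"tz": 0,"rx": 0,"ry": 0,"rz": 0,"grip": 0},
  {"tx": 0,"ty": 2.0,"tz": 0,"rx": 0,"ry": 0,"rz": 0,"grip": 0},
  {"tx": 0,"ty": 1.5,"tz": 0,"rx": 0,"ry": 0,"rz": 0,"grip": 0},
  {"tx": 0,"ty": 1.0,"tz": 0,"rx": 0,"ry": 0,"rz": 0,"grip": 0},
  {"tx": 0,"ty": 0.7,"tz": 0,"rx": 0,"ry": 0,"rz": 0,"grip": 0},
  {"tx": 0,"ty": 0,"tz": 0,"rx": 0,"ry": 0,"rz": 0,"grip": 0},
])

```text
t: 2.47
eef_pos: [448.8, -261.5, 165.6]
tcp_rot: [-1.572, 0.001, -1.605]
ft_force: [-0.1, 0.6, -0.4]
opening: 0.001
```

Request:
move_arm([
  {"tx": 0,"ty": 0.6,"tz": 0,"rx": 0,"ry": 0,"rz": 0,"grip": 0},
  {"tx": 0,"ty": 0.5,"tz": 0,"rx": 0,"ry": 0,"rz": 0,"grip": 0},
  {"tx": 0,"ty": 0.5,"tz": 0,"rx": 0,"ry": 0,"rz": 0,"grip": 0},
  {"tx": 0,"ty": 0.4,"tz": 0,"rx": 0,"ry": 0,"rz": 0,"grip": 0},
  {"tx": 0,"ty": 0.4,"tz": 0,"rx": 0,"ry": 0,"rz": 0,"grip": 0},
  {"tx": 0,"ty": 0,"tz": 0,"rx": 0,"ry": 0,"rz": 0,"grip": 0},
])

```text
t: 2.97
eef_pos: [449.0, -261.6, 142.1]
tcp_rot: [-1.571, 0.0, -1.606]
ft_force: [-2.7, -1.2, 3.1]
opening: 0.005
```

```bash
cat > look.py <<'E'
from h import *
import sys
k=sys.argv[1]
s=env.state();print(s['t'],s['eef_pos'],s['ft_force'])
a,d1=env.read_camera("side");b,d2=env.read_camera("wrist")
cv2.imwrite(f"pics/both{k}.png",np.vstack([a[130:330,160:480],cv2.resize(b,(320,200))]))
E
python3 look.py 3
```

```text
2.9667 [ 449.01230149 -261.6331864   142.09471618] [-2.74392229 -1.2287084   3.06417727]
```

View pics/both3.png

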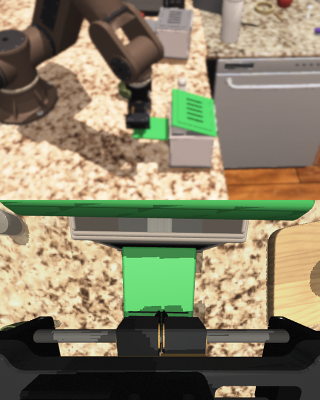

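The lid is lifting (side crop, green plate at (193,112)), and the fingertips are on the pad at (160,313) with about 3 N.

Request:
move_arm([
  {"tx": 0,"ty": 0.4,"tz": 0,"rx": 0,"ry": 0,"rz": 0,"grip": 0},
  {"tx": 0,"ty": 0.5,"tz": 0,"rx": 0,"ry": 0,"rz": 0,"grip": 0},
  {"tx": 0,"ty": 0.5,"tz": 0,"rx": 0,"ry": 0,"rz": 0,"grip": 0},
  {"tx": 0,"ty": 0.5,"tz": 0,"rx": 0,"ry": 0,"rz": 0,"grip": 0},
  {"tx": 0,"ty": 0.4,"tz": 0,"rx": 0,"ry": 0,"rz": 0,"grip": 0},
  {"tx": 0,"ty": 0.3,"tz": 0,"rx": 0,"ry": 0,"rz": 0,"grip": 0},
  {"tx": 0,"ty": 0.3,"tz": 0,"rx": 0,"ry": 0,"rz": 0,"grip": 0},
  {"tx": 0,"ty": 0.2,"tz": 0,"rx": 0,"ry": 0,"rz": 0,"grip": 0},
  {"tx": 0,"ty": 0.2,"tz": 0,"rx": 0,"ry": 0,"rz": 0,"grip": 0},
  {"tx": 0,"ty": 0,"tz": 0,"rx": 0,"ry": 0,"rz": 0,"grip": 0},
])

```text
t: 3.9
eef_pos: [449.9, -261.8, 110.4]
tcp_rot: [-1.569, -0.001, -1.606]
ft_force: [0.9, 2.4, 12.5]
opening: 0.007
```

Request:
move_arm([
  {"tx": 0,"ty": 0.1,"tz": 0,"rx": 0,"ry": 0,"rz": 0,"grip": 0},
  {"tx": 0,"ty": 0,"tz": 0,"rx": 0,"ry": 0,"rz": 0,"grip": 0},
  {"tx": 0,"ty": 0,"tz": 0,"rx": 0,"ry": 0,"rz": 0,"grip": 0},
])

```text
t: 4.15
eef_pos: [450.0, -261.9, 110.2]
tcp_rot: [-1.568, -0.002, -1.606]
ft_force: [-1.3, 4.1, 21.2]
opening: 0.006
```

```bash
python3 look.py 4
```

```text
4.15 [ 449.99960033 -261.86812173  110.17324141] [-1.33924947  4.12814924 21.18889012]
```

View pics/both4.png

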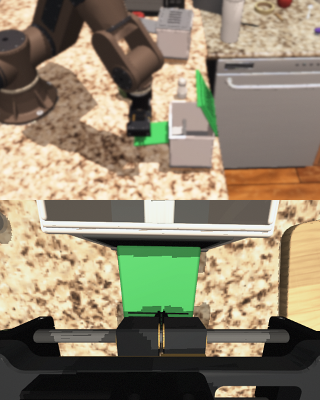

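The lid stands upright (side crop (206,103)). The force jumped to 21 N with no further travel, so the lever is at its stop. Now I hold it there for three seconds.

Request:
move_arm([
  {"tx": 0,"ty": 0,"tz": 0,"rx": 0,"ry": 0,"rz": 0,"grip": 0},
  {"tx": 0,"ty": 0,"tz": 0,"rx": 0,"ry": 0,"rz": 0,"grip": 0},
  {"tx": 0,"ty": 0,"tz": 0,"rx": 0,"ry": 0,"rz": 0,"grip": 0},
  {"tx": 0,"ty": 0,"tz": 0,"rx": 0,"ry": 0,"rz": 0,"grip": 0},
  {"tx": 0,"ty": 0,"tz": 0,"rx": 0,"ry": 0,"rz": 0,"grip": 0},
  {"tx": 0,"ty": 0,"tz": 0,"rx": 0,"ry": 0,"rz": 0,"grip": 0},
  {"tx": 0,"ty": 0,"tz": 0,"rx": 0,"ry": 0,"rz": 0,"grip": 0},
  {"tx": 0,"ty": 0,"tz": 0,"rx": 0,"ry": 0,"rz": 0,"grip": 0},
  {"tx": 0,"ty": 0,"tz": 0,"rx": 0,"ry": 0,"rz": 0,"grip": 0},
  {"tx": 0,"ty": 0,"tz": 0,"rx": 0,"ry": 0,"rz": 0,"grip": 0},
])

```text
t: 5.08
eef_pos: [450.0, -261.9, 110.2]
tcp_rot: [-1.568, -0.002, -1.606]
ft_force: [-0.5, 2.8, 20.8]
opening: 0.006
```

Request:
move_arm([
  {"tx": 0,"ty": 0,"tz": 0,"rx": 0,"ry": 0,"rz": 0,"grip": 0},
  {"tx": 0,"ty": 0,"tz": 0,"rx": 0,"ry": 0,"rz": 0,"grip": 0},
  {"tx": 0,"ty": 0,"tz": 0,"rx": 0,"ry": 0,"rz": 0,"grip": 0},
  {"tx": 0,"ty": 0,"tz": 0,"rx": 0,"ry": 0,"rz": 0,"grip": 0},
  {"tx": 0,"ty": 0,"tz": 0,"rx": 0,"ry": 0,"rz": 0,"grip": 0},
  {"tx": 0,"ty": 0,"tz": 0,"rx": 0,"ry": 0,"rz": 0,"grip": 0},
  {"tx": 0,"ty": 0,"tz": 0,"rx": 0,"ry": 0,"rz": 0,"grip": 0},
  {"tx": 0,"ty": 0,"tz": 0,"rx": 0,"ry": 0,"rz": 0,"grip": 0},
  {"tx": 0,"ty": 0,"tz": 0,"rx": 0,"ry": 0,"rz": 0,"grip": 0},
  {"tx": 0,"ty": 0,"tz": 0,"rx": 0,"ry": 0,"rz": 0,"grip": 0},
])

```text
t: 5.92
eef_pos: [450.0, -261.8, 110.2]
tcp_rot: [-1.568, -0.002, -1.606]
ft_force: [-1.6, 2.8, 21.4]
opening: 0.004
```

Request:
move_arm([
  {"tx": 0,"ty": 0,"tz": 0,"rx": 0,"ry": 0,"rz": 0,"grip": 0},
  {"tx": 0,"ty": 0,"tz": 0,"rx": 0,"ry": 0,"rz": 0,"grip": 0},
  {"tx": 0,"ty": 0,"tz": 0,"rx": 0,"ry": 0,"rz": 0,"grip": 0},
  {"tx": 0,"ty": 0,"tz": 0,"rx": 0,"ry": 0,"rz": 0,"grip": 0},
  {"tx": 0,"ty": 0,"tz": 0,"rx": 0,"ry": 0,"rz": 0,"grip": 0},
  {"tx": 0,"ty": 0,"tz": 0,"rx": 0,"ry": 0,"rz": 0,"grip": 0},
  {"tx": 0,"ty": 0,"tz": 0,"rx": 0,"ry": 0,"rz": 0,"grip": 0},
  {"tx": 0,"ty": 0,"tz": 0,"rx": 0,"ry": 0,"rz": 0,"grip": 0},
  {"tx": 0,"ty": 0,"tz": 0,"rx": 0,"ry": 0,"rz": 0,"grip": 0},
  {"tx": 0,"ty": 0,"tz": 0,"rx": 0,"ry": 0,"rz": 0,"grip": 0},
])

```text
t: 6.75
eef_pos: [450.0, -261.9, 110.2]
tcp_rot: [-1.568, -0.002, -1.606]
ft_force: [-0.8, 2.8, 21.7]
opening: 0.007
```

```bash
python3 look.py 5
python3 - <<'E'
from h import *
# lid angle from side depth: fit plane to green points behind x 560
c=env.calibration("side");p,d=env.read_camera("side")
m=cv2.inRange(cv2.cvtColor(p,cv2.COLOR_BGR2HSV),(40,120,60),(85,255,255))
v,u=np.nonzero(m);P=pts(c,u,v,d=d[v,u]);P=P[(P[:,0]>560)&(P[:,0]<720)&(abs(P[:,1]+260)<110)&(P[:,2]>150)&(P[:,2]<330)]
print(len(P),P.min(0),P.max(0))
n=np.linalg.svd(P-P.mean(0),full_matrices=False)[2][2];print(n,np.arccos(abs(n[2])))
E
```

```text
6.75 [ 449.99382819 -261.85896366  110.1635073 ] [-0.78524361  2.78263805 21.73851626]
530 [ 611.5882465  -350.98762814  174.68572389] [ 671.09618514 -202.48868335  294.69312481]
[ 0.89271981 -0.0636254   0.44609769] 1.1083959498124138
```

The lid's plane measures about 1.11 rad, with z max 295, and it has been open about 3 s. Now I ease it up at 2 mm per row.

Request:
move_arm([
  {"tx": 0,"ty": -0.2,"tz": 0,"rx": 0,"ry": 0,"rz": 0,"grip": 0},
  {"tx": 0,"ty": -0.2,"tz": 0,"rx": 0,"ry": 0,"rz": 0,"grip": 0},
  {"tx": 0,"ty": -0.2,"tz": 0,"rx": 0,"ry": 0,"rz": 0,"grip": 0},
  {"tx": 0,"ty": -0.2,"tz": 0,"rx": 0,"ry": 0,"rz": 0,"grip": 0},
  {"tx": 0,"ty": -0.2,"tz": 0,"rx": 0,"ry": 0,"rz": 0,"grip": 0},
  {"tx": 0,"ty": -0.2,"tz": 0,"rx": 0,"ry": 0,"rz": 0,"grip": 0},
  {"tx": 0,"ty": -0.2,"tz": 0,"rx": 0,"ry": 0,"rz": 0,"grip": 0},
  {"tx": 0,"ty": -0.2,"tz": 0,"rx": 0,"ry": 0,"rz": 0,"grip": 0},
  {"tx": 0,"ty": -0.2,"tz": 0,"rx": 0,"ry": 0,"rz": 0,"grip": 0},
  {"tx": 0,"ty": -0.2,"tz": 0,"rx": 0,"ry": 0,"rz": 0,"grip": 0},
])

```text
t: 7.73
eef_pos: [449.0, -261.6, 128.8]
tcp_rot: [-1.571, -0.0, -1.606]
ft_force: [-2.0, -1.1, 4.0]
opening: 0.007
```

Request:
move_arm([
  {"tx": 0,"ty": -0.2,"tz": 0,"rx": 0,"ry": 0,"rz": 0,"grip": 0},
  {"tx": 0,"ty": -0.2,"tz": 0,"rx": 0,"ry": 0,"rz": 0,"grip": 0},
  {"tx": 0,"ty": -0.2,"tz": 0,"rx": 0,"ry": 0,"rz": 0,"grip": 0},
  {"tx": 0,"ty": -0.2,"tz": 0,"rx": 0,"ry": 0,"rz": 0,"grip": 0},
  {"tx": 0,"ty": -0.2,"tz": 0,"rx": 0,"ry": 0,"rz": 0,"grip": 0},
  {"tx": 0,"ty": -0.2,"tz": 0,"rx": 0,"ry": 0,"rz": 0,"grip": 0},
  {"tx": 0,"ty": -0.2,"tz": 0,"rx": 0,"ry": 0,"rz": 0,"grip": 0},
  {"tx": 0,"ty": -0.2,"tz": 0,"rx": 0,"ry": 0,"rz": 0,"grip": 0},
  {"tx": 0,"ty": -0.2,"tz": 0,"rx": 0,"ry": 0,"rz": 0,"grip": 0},
  {"tx": 0,"ty": -0.2,"tz": 0,"rx": 0,"ry": 0,"rz": 0,"grip": 0},
])

```text
t: 8.57
eef_pos: [449.2, -261.5, 148.8]
tcp_rot: [-1.571, -0.0, -1.606]
ft_force: [3.1, -0.3, 3.2]
opening: 0.004
```

Request:
move_arm([
  {"tx": 0,"ty": -0.2,"tz": 0,"rx": 0,"ry": 0,"rz": 0,"grip": 0},
  {"tx": 0,"ty": -0.2,"tz": 0,"rx": 0,"ry": 0,"rz": 0,"grip": 0},
  {"tx": 0,"ty": -0.2,"tz": 0,"rx": 0,"ry": 0,"rz": 0,"grip": 0},
  {"tx": 0,"ty": -0.2,"tz": 0,"rx": 0,"ry": 0,"rz": 0,"grip": 0},
  {"tx": 0,"ty": -0.2,"tz": 0,"rx": 0,"ry": 0,"rz": 0,"grip": 0},
  {"tx": 0,"ty": -0.2,"tz": 0,"rx": 0,"ry": 0,"rz": 0,"grip": 0},
])

```text
t: 9.07
eef_pos: [448.6, -261.3, 160.5]
tcp_rot: [-1.572, 0.001, -1.606]
ft_force: [-0.3, -0.4, 0.1]
opening: 0.004
```

```bash
python3 look.py 6
```

```text
9.0667 [ 448.61757933 -261.31950879  160.47758899] [-0.28302749 -0.36043642  0.13632766]
```

View pics/both6.png

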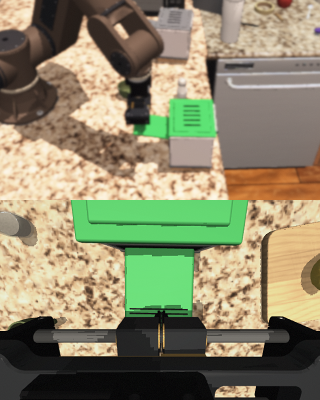

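The lid is shut (side crop (192,117)) and the fingers carry no force. I now lift clear.

Request:
move_arm([
  {"tx": 0,"ty": -0.5,"tz": 0,"rx": 0,"ry": 0,"rz": 0,"grip": 0},
  {"tx": 0,"ty": -1.0,"tz": 0,"rx": 0,"ry": 0,"rz": 0,"grip": 0},
  {"tx": 0,"ty": -2.0,"tz": 0,"rx": 0,"ry": 0,"rz": 0,"grip": 0},
  {"tx": 0,"ty": -2.0,"tz": 0,"rx": 0,"ry": 0,"rz": 0,"grip": 0},
  {"tx": 0,"ty": -1.5,"tz": 0,"rx": 0,"ry": 0,"rz": 0,"grip": 0},
  {"tx": 0,"ty": -0.5,"tz": 0,"rx": 0,"ry": 0,"rz": 0,"grip": 0},
  {"tx": 0,"ty": 0,"tz": 0,"rx": 0,"ry": 0,"rz": 0,"grip": 0},
  {"tx": 0,"ty": 0,"tz": 0,"rx": 0,"ry": 0,"rz": 0,"grip": 0},
  {"tx": 0,"ty": 0,"tz": 0,"rx": 0,"ry": 0,"rz": 0,"grip": 0},
])

```text
t: 9.92
eef_pos: [448.8, -261.4, 234.8]
tcp_rot: [-1.572, 0.001, -1.606]
ft_force: [-0.8, -0.6, 0.0]
opening: 0.005
```

```bash
python3 look.py 7
python3 - <<'E'
from h import *
c=env.calibration("side");p,d=env.read_camera("side")
m=cv2.inRange(cv2.cvtColor(p,cv2.COLOR_BGR2HSV),(40,120,60),(85,255,255))
v,u=np.nonzero(m);P=pts(c,u,v,d=d[v,u])
Q=P[(P[:,0]>440)&(P[:,0]<460)&(abs(P[:,1]+260)<60)&(P[:,2]>80)&(P[:,2]<160)];print("pad z",Q[:,2].mean())
Q=P[(P[:,0]>540)&(P[:,0]<680)&(abs(P[:,1]+260)<100)&(P[:,2]>150)&(P[:,2]<300)];print("lid z",Q[:,2].mean(),Q[:,2].std())
q=cv2.imread("pics/side0.png");print("diff near objects",[int(cv2.absdiff(p,q)[r[0]:r[1],r[2]:r[3]].max()) for r in ((345,380,295,335),(208,230,276,290),(205,222,337,350),(135,155,290,305))])
E
```

```text
9.9167 [ 448.8146868  -261.36311389  234.83178783] [-0.83337099 -0.63566216  0.03360981]
pad z 137.01798767800716
lid z 172.6137904219477 2.523321624753129
diff near objects [11, 217, 20, 95]
```

View pics/both7.png

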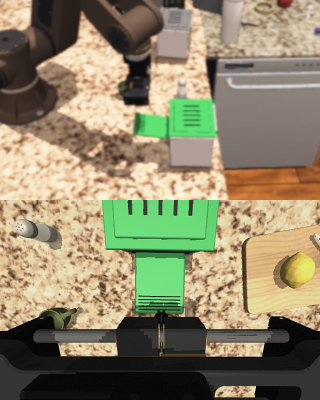

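The pad is back at z 137 and the lid at z 172.6. In the wrist view the mug, shaker and lemon stand where they did before the press.

```bash
python3 -c "
from cell import env
print(env.job_done())"
```

```text
the job is handed in; nothing more can be done
None
```

I opened the green-lidded caddy by pressing its lever with closed fingertips, held it open for about three seconds, then closed it gently and let go. The job is handed in; no verdict is reported, so what follows is from my own checks.

- **Open:** At the stop the pressing force rose to about 21 N with no further travel. The lid measured roughly 1.11 rad, against a full opening of 1.15 rad.
- **Close:** I eased the lever up over about 2.2 s. The fingers still carried 3–4 N with about 10 mm left to rise, so the lid followed them down.
- **End state:** The pad (z 137 mm) and the lid (z 172.6 mm) are back at their starting heights. The fingers are about 80 mm clear of the pad and feel no force.
- **Other things:** The lemon and salt shaker look unchanged in the side camera, and the grey lid looked shut in it. My picture comparison flagged the mug and the apple, most likely because the arm stands in front of them there. The wrist view shows the mug where it was. I did not see the apple again, but the arm never went near it.

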